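# Lay two rolling pins side by side on a sushi counter's drying board

## Task

Set the two washed wooden rolling pins out side by side on the drying board. First roll the thick pin, by pushing its side and never lifting it off the board, away from you until it lies still, centred along the far dark line; let go of it and do not let it run past that line. Then pick up the thin pin from the counter and lay it centred along the near dark line, both pins square to the board with their whole length on it, and leave the thick pin on its line and the crockery where it is.

Things in the scene. Friction and masses are not known exactly. Their poses are not given: they have to be found in the camera images.
- board: Flat rectangular drying board of pale wood, fixed to the counter: 340 mm (its x) by 240 mm (its y), 20 mm thick, level. Origin at the centre of its underside, z up; its x points roughly away from the robot (turned at most 0.25 rad) and is the way the thick pin must roll. Two thin dark inlaid lines, flush with the top, cross it along its y.
- far_line (a point): Middle of the far dark line (4 mm wide, 236 mm long), on the board's top face, 85 mm beyond the board's centre. Axes as the board's: x away from the robot, y along the line, z up. The thick pin's place.
- near_line (a point): Middle of the near dark line (same size), on the board's top face, 10 mm on the robot's side of the board's centre and 95 mm from the far line. Axes as the board's. The thin pin's place.
- thick_pin_center (a point): Centre of the thick rolling pin, a loose plain brown wooden cylinder: barrel 50 mm in diameter and 150 mm long, with a stub 24 mm in diameter and 15 mm long at each end (180 mm overall), about 0.25 kg. It starts lying on the robot's end of the board, 150 to 195 mm short of the far line, roughly parallel to it. Its own y runs along its length; its x and z turn as it rolls. Its centre is 25 mm above the board's top.
- thin_pin_center (a point): Centre of the thin rolling pin, of the same wood and shape: barrel 30 mm in diameter and 130 mm long, with a stub 16 mm in diameter and 15 mm long at each end (160 mm overall), about 0.09 kg. It starts lying on the counter to the left or right of the board, pointing roughly away from the robot (within 0.5 rad). Its own y runs along its length; its x and z turn as it rolls. Its centre is 15 mm above what it lies on.
- thick_pin: The same thick pin; its origin is at its centre. The pins have a little rolling resistance: they slow at about 0.1 m/s2, so once the push ends the thick pin coasts about 5 mm from 0.03 m/s, 15 mm from 0.05 m/s and 50 mm from 0.1 m/s.
- thin_pin: The same thin pin; its origin is at its centre.
- bowl: Bystander: green bowl 116 mm across and 60 mm high, on the counter on the side of the board opposite the thin pin. Origin at the centre of its underside.
- skewer_cup: Bystander: brown cup 68 mm across, 85 mm high, with skewers standing in it to 150 mm, left of the board, far side. Origin at the centre of its underside.
- dish: Bystander: blue cup-like dish 90 mm across, 35 mm high, right of the board, far side. Origin at the centre of its underside.
Not all that is in view belongs to the job. What is shaped like the thin_pin but purple or red is not meant.

How it is judged:
By the outcome, as a careful person would: the job done as asked, in the order asked, and still so for the second after the job is handed in, with the robot touching nothing.
It also fails if it takes over 66 s, if anything falls off the work surface, if the arm or the gripper's body presses on something with over 40 N, if the wrist force passes 120 N, or if a joint passes its speed limit or range.

## Robot

A 6-joint arm with a two-finger parallel gripper is mounted at the origin on the work surface. World frame = base frame: x ahead of the robot, y to its left, z up, the work surface at z = 0. Lengths are in mm, angles in rad, forces in N, time in s.
With the tool pointing down it reaches from about 350 to 875 mm from the base axis. Payload 4.2 kg.
Tool frame: the origin (TCP) lies midway between the tips of the shut fingers; the grasp point (between the pads) lies 19 mm behind it (arm.grasp_offset is the distance from the TCP to the grasp point, in mm); z points along the fingers, y is the direction in which the jaws open and shut (so a half turn about z gives the same grasp; the last joint's range is limited). The gripper opens to 85 mm and grips with 20 to 120 N. Pads are 22 mm wide; open, the fingers measure 114 mm over their backs; the gripper's body (76 mm by 85 mm) begins 54 mm behind the grasp point. The pads swing forward as they close: fully open they stand 13 mm farther back than shut.
Start: joints at [-0.953, 0.385, 0.008, 0, -1.194, -0.259], TCP at [219.483, -585.172, 231.312] pointing down, gripper open.
Joint ranges: [-3.14, 3.14], [-1.21, 2.06], [-1.07, 1.41], [-3.16, 2.05], [-2.99, -0.16], [-3.1, 3.1]. Speed limits (rad/s): [2.79, 2.79, 3.14, 3.14, 3.14, 3.14].

## Interface

Orientations are given as a unit quaternion [x, y, z, w].
In Python, from bench import arm gives the robot as it stands.
- The arm moves only by the tool move_arm, never from a script. Its argument "moves" is a list of rows, each an object with "gripper": the gripper's target within -1 to 1 (fully open at 1, half-way at 0, shut at -1); "xyz": the shift along the tool's x, y, z in cm, a list of three; "angular": the turn, a rotation vector about the tool's x, y, z in rad, a list of three. In form: [{"gripper": gripper, "xyz": [dx, dy, dz], "angular": [wx, wy, wz]}, ...]. A call has 1 to 10 rows; each row is the pose to reach, as a shift and turn from the pose commanded when the call began, along the tool's axes at that moment; what a row does not reach only later rows make up. A row lasts 1/8 s, in which the tool goes at most 62.5 mm and 10.7 degrees, less where a joint would pass 70% of its speed; a pose out of reach is approached as far as the arm can. A call with a gripper value outside its range is refused whole. The fingers move at their own pace and stop on an object; the grip force is fixed at half the most. Time passes only in rows, so rows that repeat a pose let the fingers close. It gives the time, the measured TCP pose, the force and the opening at its end, in the units of the state.
- arm.read_state(): the state, without advancing time (a new reading comes with each control period).
- arm.get_image(name): name is "scene" or "top"; returns (picture, depth): 420x560x3 uint8, blue, green, red; 420x560 float32, mm along the optical axis (not along the pixel's ray), 0 where there is no reading.
- arm.get_calibration(name): a dict with "camera_matrix" (3x3 intrinsics, pixels), "R" (3x3) and "t" (3): a world point X has camera coordinates R X + t. Camera axes: x right, y down, z forward; pixel columns grow to the right and rows downward; lengths in mm; the calibration is good to about 2 mm. A picture is of the moment at which its call begins. get_calibration takes no time and is no camera call.
- arm.job_done(): hands the job in, once; it reports no verdict.
The state is a dict: "clock": time; "joints": joint angles; "joint_vel": joint speeds; "joint_efforts": joint torques, N m; "position": TCP position; "ee_rot": TCP orientation; "contact_force": force on the tool from outside, world axes, zero at the start; "wrist_torque": the same for the moment, N m; "gripper_width": finger opening in mm.
Only numpy, scipy, OpenCV 4.12 (cv2) and the standard library are available. Lean on these libraries where they do the work, as an engineer would, in place of code of your own. Each camera call takes 0.05 s, during which the arm holds its last target. There are 200 camera calls.

## Working session

There is one attempt and no reset: what is moved stays moved. The work goes in short steps, Python scripts to look and compute and a tool call to move; the robot and the scene stay as the last step left them, time stands still between calls to the robot, and variables do not carry over. Pictures are saved under pics/ and viewed, about 8 in all and at most 12, crops included, and the job is handed in when it is done.

Besides the shell and the picture viewer there is one more tool, called after "Call:" as name([rows], argument=value, ...), one row to a line, values as JSON. move_arm: Moves the arm, as the interface text tells. Its arguments: {"type":"object","properties":{"moves":{"type":"array","items":{"type":"object","properties":{"gripper":{"type":"number"},"xyz":{"type":"array","items":{"type":"number"}},"angular":{"type":"array","items":{"type":"number"}}}}}},"required":["moves"]}

```bash
ls; mkdir -p pics; python3 - <<'E'
from bench import arm
import cv2,numpy as np
np.set_printoptions(precision=3,suppress=True)
for n in("scene","top"):
    p,d=arm.get_image(n); cv2.imwrite(f"pics/{n}0.png",p); np.savez(f"{n}0.npz",p=p,d=d)
    c=arm.get_calibration(n); print(n,c, (d>0).mean())
print(arm.read_state())
E
```

```text
pics
scene {'camera_matrix': array([[545.482,   0.   , 283.525],
       [  0.   , 545.482, 210.522],
       [  0.   ,   0.   ,   1.   ]]), 'R': array([[ 0.48 ,  0.877,  0.016],
       [ 0.513, -0.266, -0.816],
       [-0.711,  0.4  , -0.578]]), 't': array([-183.611, -221.104, 2008.553])} 0.9918027210884354
top {'camera_matrix': array([[544.572,   0.   , 282.502],
       [  0.   , 544.572, 212.458],
       [  0.   ,   0.   ,   1.   ]]), 'R': array([[-0.022, -1.   , -0.011],
       [-0.992,  0.024, -0.127],
       [ 0.127,  0.009, -0.992]]), 't': array([ -47.859,  508.937, 1452.747])} 0.9959268707482993
{'clock': 0.1, 'joints': array([-0.953,  0.386,  0.007, -0.   , -1.194, -0.259]), 'joint_vel': array([ 0.001, -0.002,  0.002,  0.002,  0.   ,  0.002]), 'joint_efforts': array([  0.   , -39.332,  18.893,   4.198,  -0.003,   0.   ]), 'position': array([ 219.321, -584.716,  230.319]), 'ee_rot': array([-0.178,  0.984,  0.001, -0.   ]), 'contact_force': array([0.403, 0.156, 0.748]), 'wrist_torque': array([-0.039,  0.031, -0.027]), 'gripper_width': 85.38485446350343}
```

View pics/top0.png

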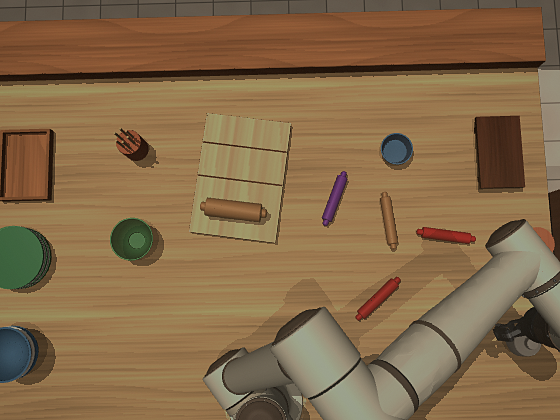

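View pics/scene0.png

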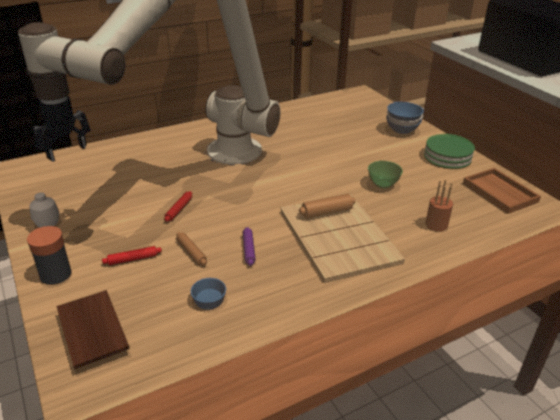

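The top view shows the board at about (241,178), its far line at row ~147 and its near line at row ~181, with the thick pin at (234,210). Candidates for the thin pin, by top-view pixel:
- brown (389,220)
- purple (335,198)
- red (446,235)
- red (378,299)

I choose the brown one at (389,220), which is (191,248) in the scene view. Next I check it in a crop.

```bash
python3 - <<'E'
import cv2,numpy as np
p=np.load("top0.npz")["p"]; s=np.load("scene0.npz")["p"]
a=cv2.resize(p[105:255,180:410],None,fx=3.4,fy=3.4,interpolation=cv2.INTER_CUBIC)
cv2.imwrite("pics/crop1.png",a)
h=cv2.cvtColor(p,cv2.COLOR_BGR2HSV)
for u,v in((234,210),(220,207),(389,220),(386,205),(393,240),(230,165),(225,195),(237,130),(360,260),(405,210),(200,220),(300,180),(262,149),(262,183)): print(u,v,h[v,u])
h=cv2.cvtColor(s,cv2.COLOR_BGR2HSV);print()
for u,v in((191,248),(328,205),(340,203),(330,245),(300,235),(215,250),(170,230)): print(u,v,h[v,u])
E
```

```text
234 210 [ 14 138 152]
220 207 [ 15 138 153]
389 220 [ 14 137 156]
386 205 [ 15 135 159]
393 240 [ 14 141 147]
230 165 [ 16 114 156]
225 195 [ 17 117 157]
237 130 [ 18 109 157]
360 260 [ 18 121 158]
405 210 [ 17 118 156]
200 220 [ 22  97 158]
300 180 [ 17 127 157]
262 149 [  9 180  58]
262 183 [ 13 144  85]

191 248 [ 13 141 150]
328 205 [ 13 137 156]
340 203 [ 13 139 152]
330 245 [ 17 110 188]
300 235 [ 16 110 186]
215 250 [ 15 121 186]
170 230 [ 14 117 178]
```

View pics/crop1.png

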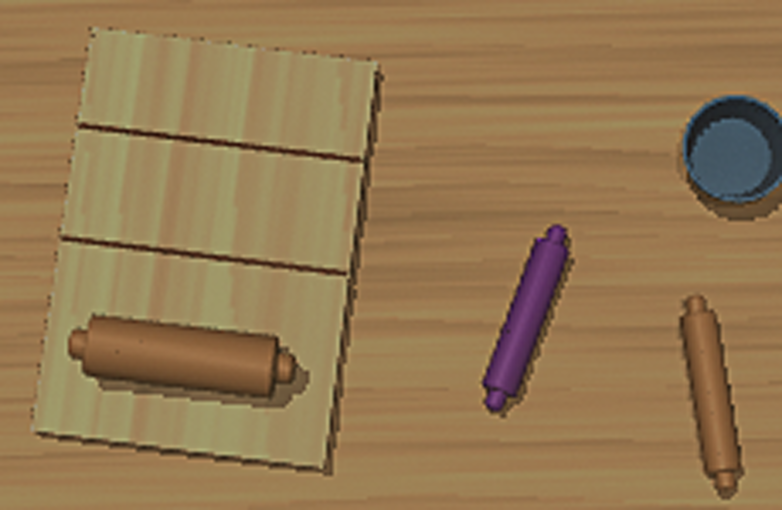

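The crop confirms the choice: the brown pin is the one at the right (crop 710,395), the purple decoy lies between it and the board, and both dark lines are clear. Next I measure from depth and colour in both views.

```bash
cat > h.py <<'E'
import cv2,numpy as np
from bench import arm
np.set_printoptions(precision=3,suppress=True)
def world(n,d):
    c=arm.get_calibration(n);K=c["camera_matrix"];v,u=np.mgrid[:d.shape[0],:d.shape[1]]
    P=np.stack([(u-K[0,2])/K[0,0]*d,(v-K[1,2])/K[1,1]*d,d],-1)-c["t"]
    return P@c["R"]
def ray(n,uv,z):
    c=arm.get_calibration(n);K=c["camera_matrix"];uv=np.atleast_2d(uv).astype(float)
    r=np.c_[(uv-K[:2,2])/[K[0,0],K[1,1]],np.ones(len(uv))]@c["R"]
    C=-c["R"].T@c["t"]; return C+r*((z-C[2])/r[:,2])[:,None]
def proj(n,X):
    c=arm.get_calibration(n);q=(np.atleast_2d(X)@c["R"].T+c["t"])@c["camera_matrix"].T
    return q[:,:2]/q[:,2:]
def line(P):  # centre of extent, direction, length, rms
    P=P[:,:2];m=P.mean(0);d=np.linalg.svd(P-m,full_matrices=False)[2][0];d*=np.sign(d[1])
    s=(P-m)@d;w=(P-m)@[-d[1],d[0]];a,b=np.percentile(s,[0.5,99.5])
    return m+d*(a+b)/2,d,b-a,w.std(),np.ptp(w)
def pinmask(p):
    h=cv2.cvtColor(p,cv2.COLOR_BGR2HSV); return h
def look():
    o={}
    for n in("top","scene"):
        p,d=arm.get_image(n);o[n]=(p,d,world(n,d))
    return o
def pin(W,c,zlo,r=110):
    m=(np.hypot(W[...,0]-c[0],W[...,1]-c[1])<r)&(W[...,2]>zlo)&(W[...,2]<150)
    k,l,st,_=cv2.connectedComponentsWithStats(m.astype(np.uint8));i=1+np.argmax(st[1:,4]);m=l==i
    return W[m],m
E
python3 - <<'E'
from h import *
top=np.load("top0.npz");sc=np.load("scene0.npz")
W={"top":world("top",top["d"]),"scene":world("scene",sc["d"])}
Wt=W["top"]
for n,u,v in(("top",234,210),("top",389,220),("top",230,165),("top",360,260),("top",300,100),("scene",191,248),("scene",328,205),("scene",330,245),("scene",215,250)): print(n,u,v,W[n][v,u])
p0=Wt[210,234];q0=Wt[220,389]
for n in W:
    # lines
    p=(top if n=="top" else sc)["p"];g=cv2.cvtColor(p,cv2.COLOR_BGR2HSV)[...,2].astype(float)
    bg=cv2.medianBlur(cv2.cvtColor(p,cv2.COLOR_BGR2HSV)[...,2],11)
    w=W[n];onb=(w[...,2]>14)&(w[...,2]<27)
    onb=cv2.erode(onb.astype(np.uint8),np.ones((3,3)))>0
    dk=((bg-g)>18)&onb&(np.hypot(w[...,0]-p0[0]-70,w[...,1]-p0[1])<200)
    k,l,st,_=cv2.connectedComponentsWithStats(dk.astype(np.uint8),connectivity=8)
    for i in range(1,k):
        if st[i,4]>25:
            v,u=np.nonzero(l==i);P=ray(n,np.c_[u,v],20.);c,dd,L,s,wd=line(P)
            print(n,"line",c,np.arctan2(-dd[0],dd[1]),"L",L,"rms",s,wd,"z",np.median(w[l==i][:,2]))
    b=(w[...,2]>14)&(w[...,2]<27)&(np.hypot(w[...,0]-p0[0]-70,w[...,1]-p0[1])<230)
    k,l,st,_=cv2.connectedComponentsWithStats(b.astype(np.uint8));i=1+np.argmax(st[1:,4])
    B=w[l==i];print(n,"board",cv2.minAreaRect(B[:,:2].astype(np.float32)),np.percentile(B[:,2],[5,50,95]))
    for nm,c0,z in(("thick",p0,30),("thin",q0,9)):
        P,m=pin(w,c0,z);c,dd,L,s,wd=line(P);print(n,nm,c,np.arctan2(-dd[0],dd[1]),"L",L,wd,"ztop",np.percentile(P[:,2],[90,98]))
E
```

```text
top 234 210 [512.539  69.011  69.785]
top 389 220 [ 480.635 -349.093   27.963]
top 230 165 [644.767  83.125  25.159]
top 360 260 [ 375.11  -270.163   -4.87 ]
top 300 100 [ 835.742 -116.67    -2.26 ]
scene 191 248 [ 499.663 -353.583   32.693]
scene 328 205 [531.231  68.181  60.905]
scene 330 245 [652.82    0.333  20.638]
scene 215 250 [ 503.584 -286.226    2.834]
top line [616.802 142.294] -0.14490618685693704 L 56.68728671763695 rms 1.6278190380129647 5.514165917206263 z 20.50114213630048
top board ((613.5459594726562, 56.09906005859375), (241.06375122070312, 341.80780029296875), 81.37562561035156) [16.047 20.922 25.571]
top thick [515.274  74.019] -0.1413250789535735 L 176.4945447901511 50.27434471904005 ztop [72.491 75.346]
top thin [ 481.513 -347.752] -1.4533964299005975 L 155.4075735950018 34.27186920649406 ztop [32.889 35.433]
scene line [496.653 -11.821] -1.529987925073059 L 24.42141644446705 rms 4.651676059040479 16.029426642511627 z 21.10419744508256
scene line [611.305 143.458] -0.13865517176214537 L 56.52453146478583 rms 2.6322680937930922 9.456054456131607 z 21.3255701856566
scene line [591.817  15.869] -0.15162625143583464 L 77.07203543332852 rms 2.5411481361220134 8.780967045803097 z 21.220243159453155
scene line [702.187 109.983] -0.14077300792358144 L 37.9283228861538 rms 2.558737725862522 8.9706623703737 z 22.439584641128214
scene line [687.218  10.939] -0.15069814128227788 L 138.98450876109854 rms 2.444639673469987 9.853413787076395 z 21.67159275341298
scene board ((610.54443359375, 57.48883819580078), (245.25218200683594, 350.03228759765625), 81.68819427490234) [17.026 21.024 24.657]
scene thick [528.321  72.469] -0.16767181922898505 L 177.67246933482912 53.340951536330664 ztop [70.542 72.63 ]
scene thin [ 481.73  -351.878] -1.440826974128993 L 156.94842796028928 31.640091298288024 ztop [31.368 33.85 ]
```

```bash
cat >> h.py <<'E'
def fitline(n,p,c,yaw,half=108,z=20.):
    # sample intensity profiles across the line (band +-12 mm) on the plane z; darkness-weighted position, linear fit
    g=cv2.cvtColor(p,cv2.COLOR_BGR2GRAY).astype(np.float32)
    x=np.array([np.cos(yaw),np.sin(yaw)]);y=np.array([-x[1],x[0]])
    t=np.arange(-half,half+1,3.);s=np.arange(-12,12.01,.5)
    X=np.array(c)+t[:,None,None]*y+s[None,:,None]*x
    uv=proj(n,np.c_[X.reshape(-1,2),np.full(X[...,0].size,z)]).astype(np.float32).reshape(len(t),len(s),2)
    I=cv2.remap(g,uv,None,cv2.INTER_LINEAR)
    D=np.clip(np.median(I,1)[:,None]-I-8,0,None);w=D.sum(1);ok=w>np.median(w)*.5
    o=(D*s).sum(1)[ok]/w[ok];T=t[ok]
    for _ in range(3):
        k=np.polyfit(T,o,1);r=o-np.polyval(k,T);g_=abs(r)<2.5*r.std()+.1;T,o=T[g_],o[g_]
    return np.array(c)+k[1]*x, yaw-np.arctan(k[0]), len(T), r.std()
def pinsil(n,p,W,c0,zlo,zc,floor):
    # silhouette by colour near the pin, cast on the plane through the axis
    h=cv2.cvtColor(p,cv2.COLOR_BGR2HSV).astype(int)
    near=np.hypot(W[...,0]-c0[0],W[...,1]-c0[1])<125
    m=near&(h[...,0]<=16)&(h[...,1]>=126)&(W[...,2]>floor)&(W[...,2]<zc+50)
    m=cv2.morphologyEx(m.astype(np.uint8),cv2.MORPH_OPEN,np.ones((2,2)))
    k,l,st,_=cv2.connectedComponentsWithStats(m);i=1+np.argmax(st[1:,4])
    v,u=np.nonzero(l==i);P=ray(n,np.c_[u,v],zc)[:,:2]
    R=cv2.minAreaRect(P.astype(np.float32));c,d,L,s,w=line(P);return c,np.arctan2(-d[0],d[1]),L,w,R
E
python3 - <<'E'
from h import *
o={}
for n in("top","scene"):
    f=np.load(n+"0.npz");o[n]=(f["p"],f["d"],world(n,f["d"]))
for n in o:
    p,d,w=o[n]
    for nm,c in(("near",(602,58)),("far",(696,44))):
        a=fitline(n,p,c,-.148);a=fitline(n,p,a[0],a[1]);print(n,nm,*a)
    print(n,"thick",pinsil(n,p,w,(516,73),0,45.,30))
    print(n,"thin",pinsil(n,p,w,(481,-350),0,15.,8))
E
```

```text
top near [603.484  57.779] -0.15071793768496827 73 0.19595198717184895
top far [697.541  43.77 ] -0.15075704229640768 73 0.1645266380580267
top thick (array([515.04 ,  71.581]), np.float64(-0.14309406398219787), np.float64(176.6078651859574), np.float64(49.47050623530785), ((515.043212890625, 71.74368286132812), (181.2127227783203, 49.42673873901367), 81.90884399414062))
top thin (array([ 479.764, -352.592]), np.float64(-1.4562100254789345), np.float64(155.54649469545723), np.float64(30.238596214481035), ((479.76727294921875, -352.5210266113281), (157.72669982910156, 30.216562271118164), 6.63520622253418))
scene near [598.141  58.575] -0.15042441207807372 73 0.31873962526639954
scene far [692.246  44.56 ] -0.15016793557576488 72 0.24681947118073563
scene thick (array([516.737,  80.341]), np.float64(-0.07804707039073612), np.float64(179.95952043446158), np.float64(83.31427082832037), ((517.1373291015625, 80.40001678466797), (185.0062713623047, 77.32377624511719), 81.7185287475586))
scene thin (array([ 481.542, -346.065]), np.float64(-1.472045847558813), np.float64(161.56547987087754), np.float64(34.122988862015966), ((481.715087890625, -346.45037841796875), (167.2403106689453, 33.24057388305664), 6.694585800170898))
```

Lines are fitted to about 0.3 mm rms, with 95.1 mm between them and yaw -0.1505. The two views differ by about 5 mm in x, so I'll judge placements relative to the lines within one view. I plan to push with the opened jaws spread along the pin.

```bash
cat >> h.py <<'E'
from scipy.spatial.transform import Rotation as Ro
YAW=-.1505; BX=np.array([np.cos(YAW),np.sin(YAW)]); BY=np.array([-BX[1],BX[0]])
def go(x,y,z,ay=None):
    """shift (cm) and turn for move_arm to world x,y,z with tool y at world angle ay, tool down"""
    s=arm.read_state();R=Ro.from_quat(s["ee_rot"]).as_matrix()
    print("xyz cm",R.T@(np.array([x,y,z])-s["position"])/10,end=" ")
    if ay is not None:
        Y=np.array([np.cos(ay),np.sin(ay),0]);Z=np.array([0,0,-1.]);T=np.c_[np.cross(Y,Z),Y,Z]
        print("ang",Ro.from_matrix(R.T@T).as_rotvec(),end="")
    print()
def shift(dbx,dby,dz):
    s=arm.read_state();R=Ro.from_quat(s["ee_rot"]).as_matrix()
    print("xyz cm",R.T@np.r_[dbx*BX+dby*BY,dz]/10)
E
python3 - <<'E'
from h import *
c=np.array([612.5,56.8])-160*BX;print(c);go(*c,200,np.pi/2+YAW)
# triangulated heights: closest z where both views of the lines/pins agree
for nm,t,s in(("near",(603.484,57.779,20),(598.141,58.575,20)),("thin",(479.76,-352.55,15),(481.6,-346.3,15))):
    ut=proj("top",t)[0];us=proj("scene",s)[0]
    z=np.arange(0,60,.5);e=[np.linalg.norm(ray("top",ut,k)-ray("scene",us,k)) for k in z];i=np.argmin(e)
    print(nm,"z",z[i],"gap",e[i],ray("top",ut,z[i]),ray("scene",us,z[i]))
E
```

```text
[454.309  80.789]
xyz cm [-45.364  54.061   3.133] ang [ 0.002 -0.001  0.509]
near z 23.5 gap 1.8983525969486095 [[602.812  57.472  23.5  ]] [[601.895  55.81   23.5  ]]
thin z 15.5 gap 6.4697321904683 [[ 479.706 -352.456   15.5  ]] [[ 482.194 -346.484   15.5  ]]
```

Call:
move_arm([
  {"gripper":1,"xyz":[-45.4,54.1,2],"angular":[0,0,0.509]},
  {"gripper":1,"xyz":[-45.4,54.1,2],"angular":[0,0,0.509]},
  {"gripper":1,"xyz":[-45.4,54.1,2],"angular":[0,0,0.509]},
  {"gripper":1,"xyz":[-45.4,54.1,2],"angular":[0,0,0.509]},
  {"gripper":1,"xyz":[-45.4,54.1,2],"angular":[0,0,0.509]},
  {"gripper":1,"xyz":[-45.4,54.1,2],"angular":[0,0,0.509]},
  {"gripper":1,"xyz":[-45.4,54.1,2],"angular":[0,0,0.509]},
  {"gripper":1,"xyz":[-45.4,54.1,2],"angular":[0,0,0.509]},
  {"gripper":1,"xyz":[-45.4,54.1,2],"angular":[0,0,0.509]},
  {"gripper":1,"xyz":[-45.4,54.1,2],"angular":[0,0,0.509]},
])

```text
clock: 1.35
position: [426.1, 2.0, 213.8]
ee_rot: [0.075, 0.997, 0.0, 0.0]
contact_force: [1.5, -1.3, 0.1]
gripper_width: 85.8
```

```bash
python3 - <<'E'
from h import *
s=arm.read_state();print(s["clock"],s["position"],s["joints"],s["joint_vel"]);go(454.3,80.8,120,np.pi/2+YAW)
E
```

```text
1.35 [426.115   2.008 213.782] [ 0.389  0.055 -0.475 -0.    -1.041 -2.109] [ 1.016  0.278  0.253  0.005  0.027 -1.009]
xyz cm [-1.61  8.21  9.38] ang [0.    0.    0.001]
```

Call:
move_arm([
  {"gripper":1,"xyz":[-1.6,8.2,2],"angular":[0,0,0]},
  {"gripper":1,"xyz":[-1.6,8.2,9],"angular":[0,0,0]},
  {"gripper":1,"xyz":[-1.6,8.2,13],"angular":[0,0,0]},
  {"gripper":1,"xyz":[-1.6,8.2,13],"angular":[0,0,0]},
  {"gripper":1,"xyz":[-1.6,8.2,13],"angular":[0,0,0]},
])

```text
clock: 1.98
position: [455.4, 78.8, 85.3]
ee_rot: [0.075, 0.997, 0.0, 0.001]
contact_force: [0.1, -0.4, -0.3]
gripper_width: 85.5
```

```bash
python3 - <<'E'
from h import *
s=arm.read_state();print(s["clock"],s["position"],Ro.from_quat(s["ee_rot"]).as_matrix());go(454.3,80.8,30,np.pi/2+YAW)
o=look();cv2.imwrite("pics/pre.png",np.hstack([cv2.resize(o[n][0][a:b,c:d],(390,390)) for n,a,b,c,d in(("top",110,260,180,330),("scene",130,280,250,400))]))
E
```

```text
1.975 [455.363  78.831  85.329] [[-0.989  0.149  0.002]
 [ 0.149  0.989  0.001]
 [-0.002  0.001 -1.   ]]
xyz cm [0.147 0.174 5.533] ang [0.001 0.002 0.001]
```

View pics/pre.png

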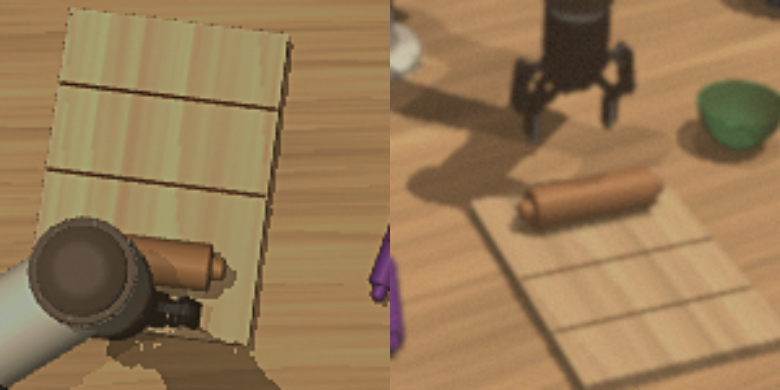

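Call:
move_arm([
  {"gripper":1,"xyz":[0.1,0.2,3.5],"angular":[0,0,0]},
  {"gripper":1,"xyz":[0.1,0.2,5.3],"angular":[0,0,0]},
  {"gripper":1,"xyz":[0.1,0.2,5.3],"angular":[0,0,0]},
  {"gripper":1,"xyz":[-0.4,0.2,5.3],"angular":[0,0,0]},
  {"gripper":1,"xyz":[-0.8,0.2,5.3],"angular":[0,0,0]},
  {"gripper":1,"xyz":[-1.2,0.2,5.3],"angular":[0,0,0]},
  {"gripper":1,"xyz":[-1.6,0.2,5.3],"angular":[0,0,0]},
  {"gripper":1,"xyz":[-2.0,0.2,5.3],"angular":[0,0,0]},
  {"gripper":1,"xyz":[-2.4,0.2,5.3],"angular":[0,0,0]},
  {"gripper":1,"xyz":[-2.8,0.2,5.3],"angular":[0,0,0]},
])

```text
clock: 3.32
position: [482.3, 76.3, 30.6]
ee_rot: [0.075, 0.997, -0.0, -0.0]
contact_force: [0.2, 0.7, 0.5]
gripper_width: 85.5
```

```bash
cat >> h.py <<'E'
def track(name,c0,zc,floor,show=True):
    """pin centre in board axes relative to each line, from each view, lines measured in that same view's first picture"""
    L={"top":dict(near=(603.48,57.78),far=(697.54,43.77)),"scene":dict(near=(598.14,58.58),far=(692.25,44.56))}
    o=look();s=arm.read_state()
    print("t",s["clock"],s["position"],s["contact_force"],"w",s["gripper_width"])
    for n in o:
        p,d,w=o[n];P,m=pin(w,c0,floor,110)
        h=cv2.cvtColor(p,cv2.COLOR_BGR2HSV).astype(int);m&=(h[...,0]<=16)&(h[...,1]>=120)&(h[...,2]>60)
        v,u=np.nonzero(m);Q=ray(n,np.c_[u,v],zc)[:,:2]
        c,dd,l,_,wd=line(Q)
        for k in("near","far"): e=c-L[n][k];print(n,k,"dx",e@BX,"dy",e@BY,end="; ")
        print("c",c,"yaw-board",np.arctan2(-dd[0],dd[1])-YAW,"L",l,"w",wd)
    return o
E
python3 - <<'E'
from h import *
o=track("thick",(520,73),45.,32)
E
```

```text
t 3.425 [482.714  76.447  30.731] [-0.421  0.244 -0.292] w 85.41616102264686
top near dx -78.13191209470169 dy -47.98501533961466; top far dx -173.2292343001766 dy -48.236031968696075; c [519.037  22.052] yaw-board -0.21862911583798275 L 77.20206452171354 w 45.96094571498323
scene near dx -94.7958042908656 dy 27.465010094474525; scene far dx -189.94406063309754 dy 27.216383802780264; c [508.534  99.948] yaw-board 0.26208364886763896 L 227.5860430108745 w 242.6256272892805
```

```bash
python3 - <<'E'
s=open("h.py").read()
s=s.replace("""        v,u=np.nonzero(m);Q=ray(n,np.c_[u,v],zc)[:,:2]
        c,dd""","""        m=(np.hypot(w[...,0]-c0[0],w[...,1]-c0[1])<115)&(w[...,2]>floor)&(w[...,2]<zc+45)&(h[...,0]<=16)&(h[...,0]>=10)&(h[...,1]>=120)&(h[...,2]>60)
        m=cv2.morphologyEx(cv2.medianBlur(m.astype(np.uint8),3),cv2.MORPH_OPEN,np.ones((3,3)));kk,l_,st,_=cv2.connectedComponentsWithStats(m);m=l_==1+np.argmax(st[1:,4])
        v,u=np.nonzero(m);Q=ray(n,np.c_[u,v],zc)[:,:2];np.save(n+"_m.npy",m)
        c,dd""").replace("P,m=pin(w,c0,floor,110)\n","0\n").replace("h=cv2.cvtColor(p,cv2.COLOR_BGR2HSV).astype(int);m&=(h[...,0]<=16)&(h[...,1]>=120)&(h[...,2]>60)","h=cv2.cvtColor(p,cv2.COLOR_BGR2HSV).astype(int)")
open("h.py","w").write(s)
E
python3 - <<'E'
from h import *
o=track("thick",(520,73),45.,32)
im=[]
for n,a,b,c,d in(("top",110,260,180,330),("scene",130,280,250,400)):
    p=o[n][0].copy();m=np.load(n+"_m.npy").astype(np.uint8);im.append(cv2.resize(p[a:b,c:d],(390,390)))
    q=p.copy();q[m>0]=(0,255,0);im.append(cv2.resize(q[a:b,c:d],(390,390))) if n=="scene" else 0
cv2.imwrite("pics/c1.png",cv2.resize(np.hstack(im),(798,266)))
E
```

```text
t 3.525 [482.179  76.359  30.665] [ 0.12  -0.372  0.483] w 85.53640607084742
top near dx -75.8420729371761 dy -48.35853309460719; top far dx -170.93939514265105 dy -48.60954972368859; c [521.245  21.339] yaw-board -0.1702613226801176 L 74.47267868394336 w 45.210360107280664
scene near dx -82.2235821736097 dy 7.033542117233331; scene far dx -177.37183851584163 dy 6.784915825539068; c [517.9    77.862] yaw-board 0.08184485549304096 L 184.8794567136115 w 89.98454304689776
```

View pics/c1.png

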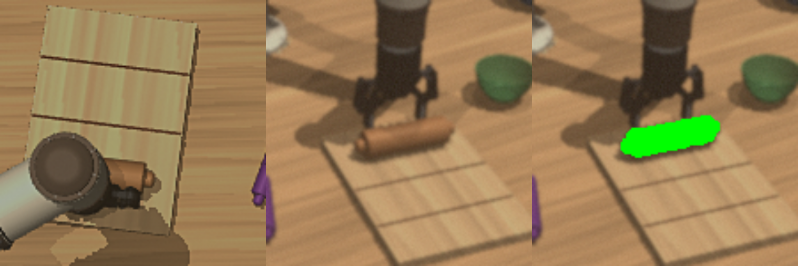

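Call:
move_arm([
  {"gripper":1,"xyz":[-0.4,0,0],"angular":[0,0,0]},
  {"gripper":1,"xyz":[-0.9,0,0],"angular":[0,0,0]},
  {"gripper":1,"xyz":[-1.4,0,0],"angular":[0,0,0]},
  {"gripper":1,"xyz":[-1.9,0,0],"angular":[0,0,0]},
  {"gripper":1,"xyz":[-2.4,0,0],"angular":[0,0,0]},
  {"gripper":1,"xyz":[-2.9,0,0],"angular":[0,0,0]},
  {"gripper":1,"xyz":[-3.4,0,0],"angular":[0,0,0]},
  {"gripper":1,"xyz":[-3.9,0,0],"angular":[0,0,0]},
  {"gripper":1,"xyz":[-4.4,0,0],"angular":[0,0,0]},
  {"gripper":1,"xyz":[-4.9,0,0],"angular":[0,0,0]},
])

```text
clock: 4.78
position: [530.9, 69.0, 30.8]
ee_rot: [0.075, 0.997, 0.0, 0.0]
contact_force: [0.3, -0.7, 0.4]
gripper_width: 85.7
```

Call:
move_arm([
  {"gripper":1,"xyz":[-0.5,0,0],"angular":[0,0,0]},
  {"gripper":1,"xyz":[-1.0,0,0],"angular":[0,0,0]},
  {"gripper":1,"xyz":[-1.5,0,0],"angular":[0,0,0]},
  {"gripper":1,"xyz":[-2.0,0,0],"angular":[0,0,0]},
  {"gripper":1,"xyz":[-2.5,0,0],"angular":[0,0,0]},
  {"gripper":1,"xyz":[-3.0,0,0],"angular":[0,0,0]},
  {"gripper":1,"xyz":[-3.5,0,0],"angular":[0,0,0]},
  {"gripper":1,"xyz":[-4.0,0,0],"angular":[0,0,0]},
  {"gripper":1,"xyz":[-4.4,0,0],"angular":[0,0,0]},
  {"gripper":1,"xyz":[-4.7,0,0],"angular":[0,0,0]},
])

```text
clock: 6.02
position: [577.4, 62.0, 30.7]
ee_rot: [0.075, 0.997, 0.0, 0.0]
contact_force: [-0.6, -0.7, 0.7]
gripper_width: 85.3
```

```bash
python3 - <<'E'
from h import *
o=track("thick",(618,58),45.,32)
E
```

```text
t 6.125 [577.398  62.001  30.743] [0.294 0.296 0.146] w 85.37816965155527
top near dx 19.56225018219496 dy -52.82741186569883; top far dx -75.53507202327997 dy -53.07842849478024; c [614.901   2.617] yaw-board -0.2316831609877951 L 67.88946430570653 w 40.00607283857767
scene near dx 12.225219857362852 dy 7.808568543191163; scene far dx -82.92303648486909 dy 7.5599422514969; c [611.398  64.467] yaw-board 0.06258910793494421 L 182.4852885965408 w 82.64830351656241
```

Call:
move_arm([
  {"gripper":1,"xyz":[-0.5,0,0],"angular":[0,0,0]},
  {"gripper":1,"xyz":[-1.0,0,0],"angular":[0,0,0]},
  {"gripper":1,"xyz":[-1.5,0,0],"angular":[0,0,0]},
  {"gripper":1,"xyz":[-2.0,0,0],"angular":[0,0,0]},
  {"gripper":1,"xyz":[-2.5,0,0],"angular":[0,0,0]},
  {"gripper":1,"xyz":[-3.0,0,0],"angular":[0,0,0]},
  {"gripper":1,"xyz":[-3.4,0,0],"angular":[0,0,0]},
  {"gripper":1,"xyz":[-3.7,0,0],"angular":[0,0,0]},
  {"gripper":1,"xyz":[-4.0,0,0],"angular":[0,0,0]},
  {"gripper":1,"xyz":[-4.2,0,0],"angular":[0,0,0]},
])

```text
clock: 7.38
position: [618.8, 55.7, 30.7]
ee_rot: [0.075, 0.997, 0.0, 0.0]
contact_force: [1.0, 0.3, 0.5]
gripper_width: 85.2
```

Call:
move_arm([
  {"gripper":1,"xyz":[3,0,0],"angular":[0,0,0]},
  {"gripper":1,"xyz":[8,0,0],"angular":[0,0,0]},
  {"gripper":1,"xyz":[11,0,0],"angular":[0,0,0]},
  {"gripper":1,"xyz":[11,0,0],"angular":[0,0,0]},
  {"gripper":1,"xyz":[11,0,0],"angular":[0,0,0]},
])

```text
clock: 8.0
position: [511.0, 72.6, 31.2]
ee_rot: [0.075, 0.997, 0.0, 0.001]
contact_force: [0.7, -0.4, 0.3]
gripper_width: 84.9
```

```bash
python3 - <<'E'
from h import *
o=track("thick",(660,52),45.,32)
cv2.imwrite("pics/c2.png",np.hstack([cv2.resize(o[n][0][a:b,c:d],(390,390),interpolation=cv2.INTER_CUBIC) for n,a,b,c,d in(("top",110,260,180,330),("scene",130,280,250,400))]))
E
```

```text
t 8.1 [511.126  72.397  30.886] [0.093 0.606 0.581] w 85.5404532924044
top near dx 56.64410263798818 dy 4.742764611872184; top far dx -38.45321956748674 dy 4.491747982790777; c [660.195  53.976] yaw-board 0.0036815657567510485 L 176.06140428778963 w 48.77707987499791
scene near dx 54.72670628212546 dy 8.201166035027141; scene far dx -40.421550060106476 dy 7.952539743332878; c [653.478  58.483] yaw-board 0.06801998789368097 L 183.247765893978 w 77.99122111953899
```

View pics/c2.png

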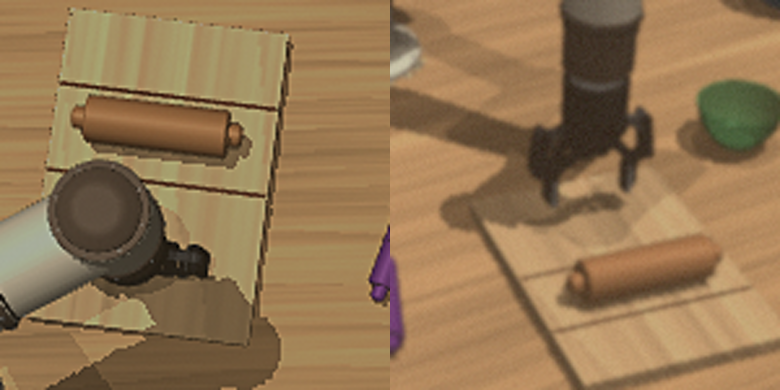

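Call:
move_arm([
  {"gripper":1,"xyz":[-5,0,0],"angular":[0,0,0]},
  {"gripper":1,"xyz":[-9,0,0],"angular":[0,0,0]},
  {"gripper":1,"xyz":[-10.0,0,0],"angular":[0,0,0]},
  {"gripper":1,"xyz":[-10.5,0,0],"angular":[0,0,0]},
  {"gripper":1,"xyz":[-10.8,0,0],"angular":[0,0,0]},
  {"gripper":1,"xyz":[-11.1,0,0],"angular":[0,0,0]},
  {"gripper":1,"xyz":[-11.5,0,0],"angular":[0,0,0]},
  {"gripper":1,"xyz":[-11.9,0,0],"angular":[0,0,0]},
  {"gripper":1,"xyz":[-12.3,0,0],"angular":[0,0,0]},
  {"gripper":1,"xyz":[-12.6,0,0],"angular":[0,0,0]},
])

```text
clock: 9.35
position: [634.8, 53.3, 30.7]
ee_rot: [0.075, 0.997, 0.0, 0.0]
contact_force: [-0.0, 0.4, -1.1]
gripper_width: 85.6
```

Call:
move_arm([
  {"gripper":1,"xyz":[-0.3,0,0],"angular":[0,0,0]},
  {"gripper":1,"xyz":[-0.6,0,0],"angular":[0,0,0]},
  {"gripper":1,"xyz":[-0.9,0,0],"angular":[0,0,0]},
  {"gripper":1,"xyz":[-1.1,0,0],"angular":[0,0,0]},
  {"gripper":1,"xyz":[-1.3,0,0],"angular":[0,0,0]},
  {"gripper":1,"xyz":[-1.5,0,0],"angular":[0,0,0]},
  {"gripper":1,"xyz":[-1.65,0,0],"angular":[0,0,0]},
  {"gripper":1,"xyz":[-1.8,0,0],"angular":[0,0,0]},
  {"gripper":1,"xyz":[-1.9,0,0],"angular":[0,0,0]},
  {"gripper":1,"xyz":[-1.9,0,0],"angular":[0,0,0]},
])

```text
clock: 10.6
position: [653.3, 50.5, 30.8]
ee_rot: [0.075, 0.997, 0.0, 0.0]
contact_force: [-0.1, 0.7, -0.2]
gripper_width: 85.7
```

Call:
move_arm([
  {"gripper":1,"xyz":[3,0,0],"angular":[0,0,0]},
  {"gripper":1,"xyz":[8,0,0],"angular":[0,0,0]},
  {"gripper":1,"xyz":[11,0,0],"angular":[0,0,0]},
  {"gripper":1,"xyz":[11,0,0],"angular":[0,0,0]},
  {"gripper":1,"xyz":[11,0,0],"angular":[0,0,0]},
])

```text
clock: 11.22
position: [545.6, 67.3, 31.2]
ee_rot: [0.075, 0.997, 0.0, 0.001]
contact_force: [0.2, -0.1, 0.1]
gripper_width: 85.4
```

```bash
python3 - <<'E'
from h import *
o=track("thick",(694,46),45.,32)
o=track("thick",(694,46),45.,32)
# lateral centre of the lines from their ends, first pictures
for n,L in(("top",((603.48,57.78),(697.54,43.77))),("scene",((598.14,58.58),(692.25,44.56)))):
    p=np.load(n+"0.npz")["p"];g=cv2.cvtColor(p,cv2.COLOR_BGR2GRAY).astype(np.float32)
    for c in L:
        t=np.arange(-135,135.1,.5);pr=[]
        for s in(-7,0,7):
            X=np.array(c)+t[:,None]*BY+s*BX
            uv=proj(n,np.c_[X,np.full(len(t),20.)]).astype(np.float32)[:,None]
            pr.append(cv2.remap(g,uv,None,cv2.INTER_LINEAR)[:,0])
        D=(pr[0]+pr[2])/2-pr[1];h=np.median(D[100:440])/2;i=np.nonzero(D>h)[0];i=i[(t[i]>-126)&(t[i]<126)]
        print(n,"line ends",t[i[0]],t[i[-1]],"mid",(t[i[0]]+t[i[-1]])/2,"D",h*2)
E
```

```text
t 11.325 [545.704  67.11   30.883] [-0.914 -0.925  0.473] w 85.54293934907571
top near dx 91.04382635690642 dy 5.338411470058086; top far dx -4.0534958485685095 dy 5.08739484097668; c [694.295  49.408] yaw-board 0.002241910444671341 L 176.20779442638806 w 48.78503262355016
scene near dx 89.41845170472247 dy 8.5193566930649; scene far dx -5.72980463750947 dy 8.270730401370637; c [687.825  53.596] yaw-board 0.06721658015434706 L 183.58568982263648 w 78.0447311569092
t 11.425 [545.315  66.917  30.625] [-0.144 -0.376 -0.294] w 85.65976864643356
top near dx 91.09388591739493 dy 5.330569535573563; top far dx -4.003436288080001 dy 5.079552906492157; c [694.343  49.392] yaw-board 0.005159500838578801 L 176.18826057306234 w 48.565605549894045
scene near dx 89.20947986815602 dy 8.458259267981159; scene far dx -5.938776474075917 dy 8.209632976286896; c [687.609  53.567] yaw-board 0.07147833962956655 L 183.5789655815361 w 78.49186733417827
top line ends -118.0 118.0 mid 0.0 D 92.168945
top line ends -119.5 117.5 mid -1.0 D 97.86426
scene line ends -115.0 120.5 mid 2.75 D 23.42749
scene line ends -118.0 119.0 mid 0.5 D 27.028564
```

```bash
python3 - <<'E'
from h import *
import h
f={n:np.load(n+"0.npz") for n in("top","scene")}
real=h.look
h.look=lambda:{n:(f[n]["p"],f[n]["d"],world(n,f[n]["d"])) for n in f}
o=h.track("x",(516,73),45.,32);o={"top":[f["top"]["p"],f["top"]["d"]]}
a=real()
def show(p,d,W,c0):
    R=pinsil("top",p,W,c0,0,45.,26);c=np.array(R[4][0]);e=c-(697.54,43.77);print("sil",c,"dx",e@BX,"dy",e@BY,R[1]-YAW,R[4][1])
show(f["top"]["p"],f["top"]["d"],world("top",f["top"]["d"]),(516,73))
show(*a["top"],(694,47))
cv2.imwrite("pics/c3.png",cv2.resize(a["top"][0][110:210,190:310],None,fx=6,fy=6,interpolation=cv2.INTER_CUBIC))
E
```

```text
t 11.425 [545.315  66.917  30.625] [-0.144 -0.376 -0.294] w 85.65976864643356
top near dx -86.93625984416832 dy 3.8032454875392783; top far dx -182.03358204964326 dy 3.5522288584578705; c [518.097  74.575] yaw-board 0.003532674637284655 L 176.03955706867856 w 49.30692045389904
scene near dx -89.07399641241076 dy 8.729688414937419; scene far dx -184.22225275464268 dy 8.481062123243156; c [511.382  80.566] yaw-board 0.0851507947405986 L 180.46214683711062 w 86.14233086817933
sil [515.043  71.744] dx -184.62805055146845 dy 0.295275524059512 0.007405936017802123 (181.2127227783203, 49.42673873901367)
sil [690.171  46.499] dx -7.694695716406276 dy 1.5935190888345325 0.007502675837393502 (181.5998992919922, 51.01097869873047)
```

View pics/c3.png

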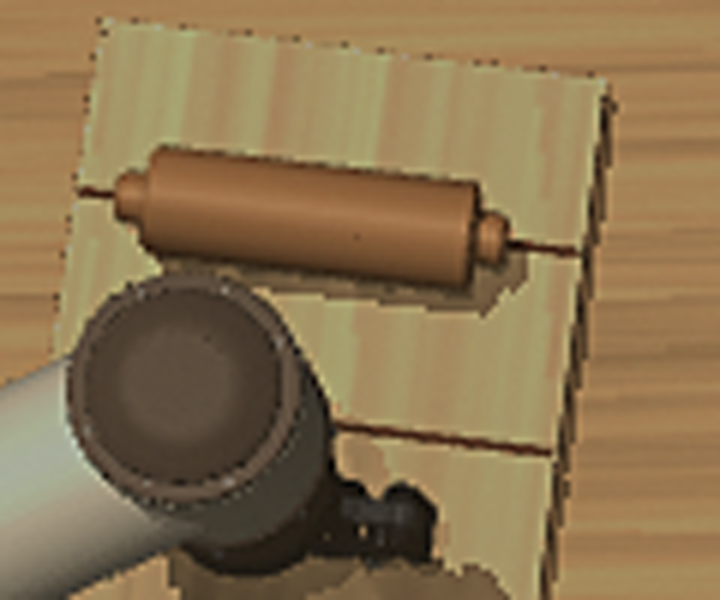

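```bash
python3 - <<'E'
from h import *
f=lambda u,v:((u+.5)/6-.5+190,(v+.5)/6-.5+110)
L=np.array([697.54,43.77])
for nm,a,b,z in(("pin ends",(113,197),(510,240),45),("barrel top edge",(155,147),(478,184),45),("barrel low edge",(145,250),(470,290),45),("line ends",(77,191),(582,252),20)):
    P=ray("top",[f(*a),f(*b)],z)[:,:2];e=P-L;print(nm,"x",e@BX,"y",e@BY,"mid",(e.mean(0))@BX,e.mean(0)@BY)
E
```

```text
pin ends x [-6.775 -4.02 ] y [ 96.176 -87.209] mid -5.397903666690392 4.483499472093236
barrel top edge x [18.955 20.197] y [ 80.406 -69.244] mid 19.575830490198605 5.5809009245651175
barrel low edge x [-29.558 -29.466] y [ 78.01  -72.115] mid -29.512146578237008 2.9473666758900503
line ends x [-0.032  0.554] y [ 117.88  -119.721] mid 0.2609737202939779 -0.920303230790535
```

Call:
move_arm([
  {"gripper":1,"xyz":[-5,0,0],"angular":[0,0,0]},
  {"gripper":1,"xyz":[-9,0,0],"angular":[0,0,0]},
  {"gripper":1,"xyz":[-10.2,0,0],"angular":[0,0,0]},
  {"gripper":1,"xyz":[-10.6,0,0],"angular":[0,0,0]},
  {"gripper":1,"xyz":[-10.8,0,0],"angular":[0,0,0]},
  {"gripper":1,"xyz":[-11.0,0,0],"angular":[0,0,0]},
  {"gripper":1,"xyz":[-11.13,0,0],"angular":[0,0,0]},
  {"gripper":1,"xyz":[-11.26,0,0],"angular":[0,0,0]},
  {"gripper":1,"xyz":[-11.36,0,0],"angular":[0,0,0]},
  {"gripper":1,"xyz":[-11.44,0,0],"angular":[0,0,0]},
])

```text
clock: 12.78
position: [657.6, 49.9, 30.8]
ee_rot: [0.075, 0.997, -0.0, -0.0]
contact_force: [-0.6, -0.9, 0.2]
gripper_width: 85.3
```

Call:
move_arm([
  {"gripper":1,"xyz":[0,0,0],"angular":[0,0,0]},
  {"gripper":1,"xyz":[3,0,0],"angular":[0,0,0]},
  {"gripper":1,"xyz":[8,0,0],"angular":[0,0,0]},
  {"gripper":1,"xyz":[12,0,0],"angular":[0,0,0]},
  {"gripper":1,"xyz":[12,0,-6],"angular":[0,0,0]},
  {"gripper":1,"xyz":[12,0,-12],"angular":[0,0,0]},
  {"gripper":1,"xyz":[12,0,-15],"angular":[0,0,0]},
  {"gripper":1,"xyz":[12,0,-15],"angular":[0,0,0]},
])

```text
clock: 13.78
position: [540.5, 68.4, 184.0]
ee_rot: [0.075, 0.997, 0.002, 0.003]
contact_force: [-0.1, 0.2, -1.1]
gripper_width: 85.5
```

```bash
python3 - <<'E'
from h import *
o=track("thick",(697,46),45.,32)
q=np.array([479.8,-352.5]);ang=np.pi/2-1.456+np.pi/2;go(*q,200,ang)
# refine thin pin: ends in top picture via edges
cv2.imwrite("pics/c4.png",np.hstack([cv2.resize(o["top"][0][110:210,190:290],(400,400),interpolation=cv2.INTER_CUBIC),cv2.resize(o["top"][0][180:260,350:430],(400,400),interpolation=cv2.INTER_CUBIC)]))
E
```

```text
t 13.875 [538.354  67.715 180.331] [ 0.104 -0.102 -0.255] w 85.60944593418436
top near dx 97.45371307284306 dy 1.0739773617111767; top far dx 2.356390867368131 dy 0.8229607326297713; c [699.993  44.23 ] yaw-board -0.07137289029559926 L 169.02604756073214 w 53.03165356592632
scene near dx 93.46164949593096 dy 7.791871311156774; scene far dx -1.686606846300979 dy 7.543245019462511; c [691.713  52.271] yaw-board 0.06555288918738869 L 181.5752833224807 w 77.62486469415927
xyz cm [ -0.515 -42.424  -1.975] ang [ 0.    -0.001 -0.265]
```

View pics/c4.png

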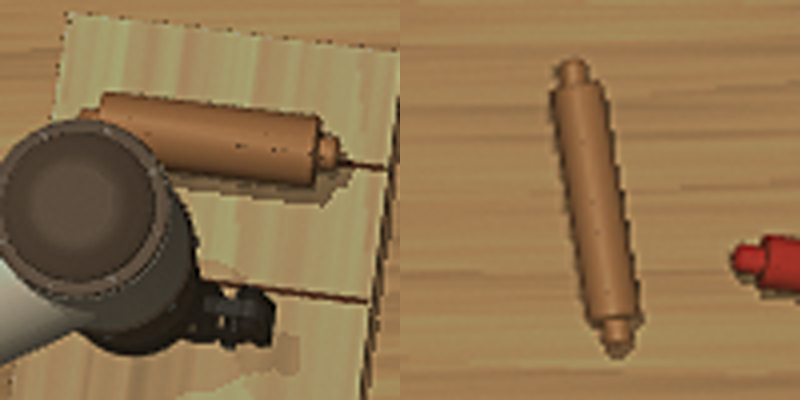

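Call:
move_arm([
  {"gripper":1,"xyz":[-0.5,-42.4,-1],"angular":[0,0,-0.265]},
  {"gripper":1,"xyz":[-0.5,-42.4,-1],"angular":[0,0,-0.265]},
  {"gripper":0.6,"xyz":[-0.5,-42.4,-1],"angular":[0,0,-0.265]},
  {"gripper":0.4,"xyz":[-0.5,-42.4,-1],"angular":[0,0,-0.265]},
  {"gripper":0.4,"xyz":[-0.5,-42.4,-1],"angular":[0,0,-0.265]},
  {"gripper":0.4,"xyz":[-0.5,-42.4,-1],"angular":[0,0,-0.265]},
  {"gripper":0.4,"xyz":[-0.5,-42.4,-1],"angular":[0,0,-0.265]},
  {"gripper":0.4,"xyz":[-0.5,-42.4,-1],"angular":[0,0,-0.265]},
  {"gripper":0.4,"xyz":[-0.5,-42.4,-1],"angular":[0,0,-0.265]},
  {"gripper":0.4,"xyz":[-0.5,-42.4,-1],"angular":[0,0,-0.265]},
])

```text
clock: 15.12
position: [480.5, -351.0, 190.1]
ee_rot: [-0.058, 0.998, 0.0, -0.001]
contact_force: [-1.1, -0.0, -0.9]
gripper_width: 60.1
```

```bash
python3 - <<'E'
from h import *
f=lambda u,v:((u+.5)/5-.5+350,(v+.5)/5-.5+180)
P=ray("top",[f(171,58),f(218,357)],15)[:,:2];e=P[0]-P[1];print(P,P.mean(0),np.linalg.norm(e),np.arctan2(e[1],e[0]))
B=ray("top",[f(180,86),f(205,314)],15)[:,:2];print("barrel mid guess",B.mean(0))
s=arm.read_state();print(s["position"],s["gripper_width"])
o=track("thick",(697,46),45.,32)
a=np.arctan2(e[1],e[0]);go(*P.mean(0),60,a+np.pi/2)
E
```

```text
[[ 562.519 -340.952]
 [ 396.763 -358.938]] [ 479.641 -349.945] 166.72922801304932 0.10808947912769384
barrel mid guess [ 483.563 -349.086]
[ 480.45  -350.978  190.065] 60.08451337956842
t 15.225 [ 480.766 -350.994  190.648] [ 0.236  0.982 -0.352] w 59.773715087762525
top near dx 95.23199292151205 dy 4.742384847400486; top far dx 0.13467071603711242 dy 4.49136821831908; c [698.347  48.19 ] yaw-board -0.0020396926474920973 L 175.78667504010767 w 48.44438055462042
scene near dx 93.56974318217749 dy 7.526076031979247; scene far dx -1.578513160054445 dy 7.277449740284984; c [691.78   51.992] yaw-board 0.06287616802566393 L 182.07718534728295 w 78.40283531134054
xyz cm [ 0.097  0.114 13.065] ang [ 0.    -0.     0.009]
```

Call:
move_arm([
  {"gripper":0.4,"xyz":[0.1,0.1,6],"angular":[0,0,0.009]},
  {"gripper":0.4,"xyz":[0.1,0.1,12],"angular":[0,0,0.009]},
  {"gripper":0.4,"xyz":[0.1,0.1,15],"angular":[0,0,0.009]},
  {"gripper":0.4,"xyz":[0.1,0.1,16.5],"angular":[0,0,0.009]},
  {"gripper":0.4,"xyz":[0.1,0.1,17],"angular":[0,0,0.009]},
  {"gripper":0.4,"xyz":[0.1,0.1,17],"angular":[0,0,0.009]},
])

```text
clock: 15.98
position: [480.3, -351.5, 21.8]
ee_rot: [-0.053, 0.999, -0.001, 0.001]
contact_force: [-0.1, 0.3, 0.7]
gripper_width: 59.9
```

```bash
python3 - <<'E'
from h import *
s=arm.read_state();print(s["position"],s["contact_force"])
p=arm.get_image("scene")[0];cv2.imwrite("pics/c5.png",cv2.resize(p[190:290,120:270],(780,520),interpolation=cv2.INTER_CUBIC))
E
```

```text
[ 480.267 -351.461   21.847] [-0.057  0.309  0.724]
```

View pics/c5.png

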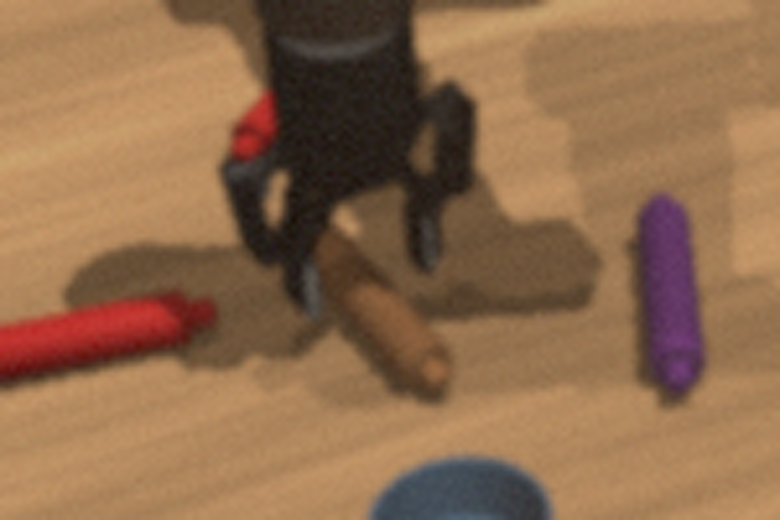

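The brown pin (crop 390,310) sits between the open fingers, clear of the red and purple ones. Next I descend, close and lift.

Call:
move_arm([
  {"gripper":0.4,"xyz":[0,0,1.0],"angular":[0,0,0]},
  {"gripper":0.4,"xyz":[0,0,1.9],"angular":[0,0,0]},
  {"gripper":0.4,"xyz":[0,0,1.9],"angular":[0,0,0]},
  {"gripper":-1,"xyz":[0,0,1.9],"angular":[0,0,0]},
  {"gripper":-1,"xyz":[0,0,1.9],"angular":[0,0,0]},
  {"gripper":-1,"xyz":[0,0,1.9],"angular":[0,0,0]},
  {"gripper":-1,"xyz":[0,0,1.9],"angular":[0,0,0]},
  {"gripper":-1,"xyz":[0,0,1.9],"angular":[0,0,0]},
  {"gripper":-1,"xyz":[0,0,1.9],"angular":[0,0,0]},
])

```text
clock: 17.15
position: [479.6, -351.4, 2.1]
ee_rot: [-0.053, 0.999, -0.0, 0.0]
contact_force: [-0.6, 0.4, 2.9]
gripper_width: 28.2
```

Call:
move_arm([
  {"gripper":-1,"xyz":[0,0,-2],"angular":[0,0,0]},
  {"gripper":-1,"xyz":[0,0,-6],"angular":[0,0,0]},
  {"gripper":-1,"xyz":[0,0,-12],"angular":[0,0,0]},
  {"gripper":-1,"xyz":[0,0,-17],"angular":[0,0,0]},
  {"gripper":-1,"xyz":[0,0,-17],"angular":[0,0,0]},
  {"gripper":-1,"xyz":[0,0,-17],"angular":[0,0,0]},
])

```text
clock: 17.9
position: [478.3, -350.6, 170.4]
ee_rot: [-0.053, 0.999, 0.001, -0.001]
contact_force: [0.4, -0.1, -2.2]
gripper_width: 28.5
```

```bash
python3 - <<'E'
from h import *
s=arm.read_state();print(s["clock"],s["position"],s["gripper_width"],s["contact_force"],s["joints"])
go(602.5,57.6,180,np.pi+YAW)
# lateral slip of the pin in the jaws: pin ends seen in the scene view
E
```

```text
17.9 [ 478.339 -350.629  170.425] 28.54769947463594 [ 0.419 -0.083 -2.214] [-0.36   0.381 -0.158 -0.001 -1.034 -1.105]
xyz cm [-16.63   39.296  -0.907] ang [ 0.003 -0.    -1.315]
```

Call:
move_arm([
  {"gripper":-1,"xyz":[-16.6,39.3,0],"angular":[0,0,-1.315]},
  {"gripper":-1,"xyz":[-16.6,39.3,0],"angular":[0,0,-1.315]},
  {"gripper":-1,"xyz":[-16.6,39.3,0],"angular":[0,0,-1.315]},
  {"gripper":-1,"xyz":[-16.6,39.3,0],"angular":[0,0,-1.315]},
  {"gripper":-1,"xyz":[-16.6,39.3,0],"angular":[0,0,-1.315]},
  {"gripper":-1,"xyz":[-16.6,39.3,0],"angular":[0,0,-1.315]},
  {"gripper":-1,"xyz":[-16.6,39.3,0],"angular":[0,0,-1.315]},
  {"gripper":-1,"xyz":[-16.6,39.3,0],"angular":[0,0,-1.315]},
  {"gripper":-1,"xyz":[-16.6,39.3,0],"angular":[0,0,-1.315]},
  {"gripper":-1,"xyz":[-16.6,39.3,0],"angular":[0,0,-1.315]},
])

```text
clock: 19.15
position: [602.1, 55.7, 170.8]
ee_rot: [-0.651, 0.759, 0.0, -0.001]
contact_force: [0.2, -0.6, -1.4]
gripper_width: 28.0
```

```bash
python3 - <<'E'
from h import *
s=arm.read_state();print(s["clock"],s["position"],s["gripper_width"],s["joint_vel"]);go(602.5,57.6,40,np.pi+YAW)
E
```

```text
19.15 [602.112  55.661 170.837] 27.966750733441568 [-0.005 -0.01   0.008 -0.    -0.     0.002]
xyz cm [-0.21  -0.034 13.083] ang [ 0.002 -0.001 -0.002]
```

Call:
move_arm([
  {"gripper":-1,"xyz":[-0.2,0,5],"angular":[0,0,0]},
  {"gripper":-1,"xyz":[-0.2,0,10],"angular":[0,0,0]},
  {"gripper":-1,"xyz":[-0.2,0,12.6],"angular":[0,0,0]},
  {"gripper":-1,"xyz":[-0.2,0,12.6],"angular":[0,0,0]},
  {"gripper":-1,"xyz":[-0.2,0,12.6],"angular":[0,0,0]},
])

```text
clock: 19.77
position: [604.2, 58.5, 47.2]
ee_rot: [-0.652, 0.758, -0.001, 0.001]
contact_force: [0.1, -0.4, -0.2]
gripper_width: 27.9
```

```bash
python3 - <<'E'
from h import *
s=arm.read_state();print(s["clock"],s["position"]);go(602.5,57.6,24,np.pi+YAW)
p=arm.get_image("scene")[0];q=arm.get_image("top")[0]
cv2.imwrite("pics/c6.png",np.hstack([cv2.resize(p[180:280,280:400],(480,400),interpolation=cv2.INTER_CUBIC),cv2.resize(q[120:220,200:280],(320,400),interpolation=cv2.INTER_CUBIC)]))
E
```

```text
19.775 [604.245  58.506  47.192]
xyz cm [0.118 0.165 2.319] ang [-0.002  0.001 -0.   ]
```

View pics/c6.png

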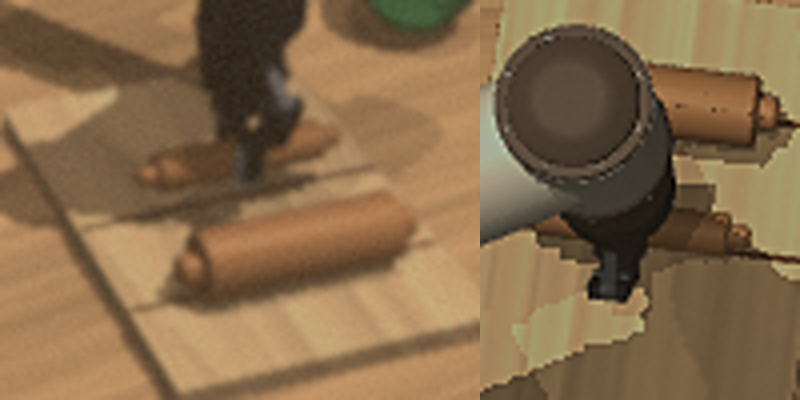

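```bash
python3 - <<'E'
from h import *
f=lambda u,v,a,b:((u+.5)/4-.5+a,(v+.5)/4-.5+b)
for n,L,P in(("scene",(598.14,58.58),ray("scene",[f(140,176,280,180),f(337,132,280,180)],60)),("top",(603.48,57.78),ray("top",[f(57,222,200,120),f(270,238,200,120)],60))):
    e=P[:,:2]-L;d=P[0]-P[1];print(n,e@BX,e@BY,"mid",e.mean(0)@BX,e.mean(0)@BY,"L",np.linalg.norm(d))
E
```

```text
scene [4.153 0.982] [-73.706  83.741] mid 2.567649392141496 5.017623966871261 L 157.47940142562072
top [-3.129  4.071] [ 65.869 -78.432] mid 0.47086431459661177 -6.2814157566425415 L 144.48126348038943
```

Call:
move_arm([
  {"gripper":-1,"xyz":[0.12,0.16,1.5],"angular":[0,0,0]},
  {"gripper":-1,"xyz":[0.12,0.16,2.2],"angular":[0,0,0]},
  {"gripper":-1,"xyz":[0.12,0.16,2.45],"angular":[0,0,0]},
  {"gripper":-1,"xyz":[0.12,0.16,2.45],"angular":[0,0,0]},
  {"gripper":-1,"xyz":[0.12,0.16,2.45],"angular":[0,0,0]},
])

```text
clock: 20.5
position: [600.6, 57.8, 22.1]
ee_rot: [-0.652, 0.758, 0.0, -0.001]
contact_force: [-3.5, 0.5, 6.9]
gripper_width: 27.9
```

```bash
python3 - <<'E'
from h import *
o=look();s=arm.read_state();print(s["clock"],s["position"],s["contact_force"])
p,q=o["scene"][0],o["top"][0]
cv2.imwrite("pics/c7.png",np.hstack([cv2.resize(p[180:280,280:400],(480,400),interpolation=cv2.INTER_CUBIC),cv2.resize(q[140:220,200:264+16],(320,320),interpolation=cv2.INTER_CUBIC)[:, :].copy() if 0 else cv2.resize(q[120:220,200:280],(320,400),interpolation=cv2.INTER_CUBIC)]))
E
```

```text
20.6 [600.573  57.846  22.139] [-4.526  0.581  7.201]
```

View pics/c7.png

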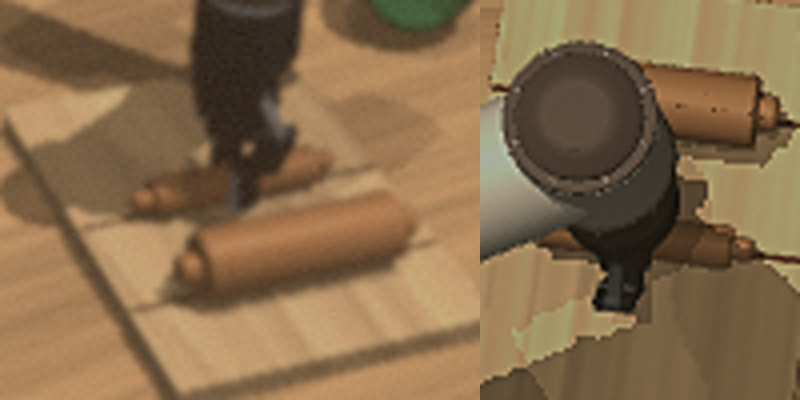

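```bash
python3 - <<'E'
from h import *
f=lambda u,v,a,b:((u+.5)/4-.5+a,(v+.5)/4-.5+b)
for n,L,P in(("scene",(598.14,58.58),ray("scene",[f(136,203,280,180),f(332,158,280,180)],35)),("top",(603.48,57.78),ray("top",[f(62,238,200,120),f(272,248,200,120)],35)),("line@right",(603.48,57.78),ray("top",[f(290,257,200,120)]*2,20))):
    e=P[:,:2]-L;print(n,e@BX,e@BY,"mid",e.mean(0)@BX,e.mean(0)@BY)
p,d=arm.get_image("top");w=world("top",d)
h=cv2.cvtColor(p,cv2.COLOR_BGR2HSV).astype(int)
e=w[...,:2]-[603.48,57.78];m=(abs(e@BX)<22)&((e@BY)<-50)&((e@BY)>-66)&(w[...,2]>27)&(w[...,2]<60)
v,u=np.nonzero(m);Q=ray("top",np.c_[u,v],35)[:,:2]-[603.48,57.78];x=Q@BX
print("barrel right part x",np.percentile(x,[1,50,99]),len(x))
E
```

```text
scene [ 2.509 -1.174] [-74.792  83.542] mid 0.6676576209567726 4.375221105653289
top [-9.277  1.944] [ 64.954 -79.102] mid -3.666285335275294 -7.073623724888742
line@right [-0.065 -0.065] [-91.356 -91.356] mid -0.06481272534909027 -91.35624275028457
barrel right part x [-13.573   0.695  14.997] 63
```

Call:
move_arm([
  {"gripper":-1,"xyz":[0,0,-0.05],"angular":[0,0,0]},
  {"gripper":-0.25,"xyz":[0,0,-0.05],"angular":[0,0,0]},
  {"gripper":-0.1,"xyz":[0,0,-0.05],"angular":[0,0,0]},
  {"gripper":0.1,"xyz":[0,0,-0.05],"angular":[0,0,0]},
  {"gripper":0.25,"xyz":[0,0,-0.05],"angular":[0,0,0]},
  {"gripper":0.25,"xyz":[0,0,-0.05],"angular":[0,0,0]},
  {"gripper":0.25,"xyz":[0,0,-1],"angular":[0,0,0]},
  {"gripper":0.25,"xyz":[0,0,-4],"angular":[0,0,0]},
  {"gripper":0.25,"xyz":[0,0,-9],"angular":[0,0,0]},
  {"gripper":0.25,"xyz":[0,0,-15],"angular":[0,0,0]},
])

```text
clock: 21.9
position: [600.8, 57.8, 172.6]
ee_rot: [-0.652, 0.758, 0.0, -0.001]
contact_force: [1.8, -0.3, -0.2]
gripper_width: 53.2
```

```bash
python3 - <<'E'
from h import *
go(480,-250,200,np.pi+YAW);print(arm.read_state()["gripper_width"])
E
```

```text
xyz cm [32.246  7.346 -2.703] ang [ 0.002 -0.001  0.001]
53.23200085239159
```

Call:
move_arm([
  {"gripper":0.25,"xyz":[32,7,-2.5],"angular":[0,0,0]},
  {"gripper":0.25,"xyz":[32,7,-2.5],"angular":[0,0,0]},
  {"gripper":0.25,"xyz":[32,7,-2.5],"angular":[0,0,0]},
  {"gripper":0.25,"xyz":[32,7,-2.5],"angular":[0,0,0]},
  {"gripper":0.25,"xyz":[32,7,-2.5],"angular":[0,0,0]},
  {"gripper":0.25,"xyz":[32,7,-2.5],"angular":[0,0,0]},
  {"gripper":0.25,"xyz":[32,7,-2.5],"angular":[0,0,0]},
  {"gripper":0.25,"xyz":[32,7,-2.5],"angular":[0,0,0]},
])

```text
clock: 22.9
position: [484.8, -247.1, 196.4]
ee_rot: [-0.653, 0.758, -0.0, 0.0]
contact_force: [-0.2, 1.2, -0.2]
gripper_width: 53.1
```

```bash
python3 - <<'E'
from h import *
track("thick",(697,46),45.,32);o=track("thin",(602,58),35.,25)
p,q=o["scene"][0],o["top"][0]
cv2.imwrite("pics/c8.png",np.hstack([cv2.resize(p[180:280,280:380],(400,400),interpolation=cv2.INTER_CUBIC),cv2.resize(q[115:215,195:295],(400,400),interpolation=cv2.INTER_CUBIC)]))
E
```

```text
t 23.0 [ 484.913 -246.731  196.194] [ 0.03  -0.038  0.237] w 53.253261855920016
top near dx 95.33838320014046 dy 5.139773299816593; top far dx 0.24106099466552344 dy 4.888756670735187; c [698.511  48.567] yaw-board -0.0004990058581521017 L 175.84881980521664 w 48.13135127998672
scene near dx 93.77871540801625 dy 7.769385320927211; scene far dx -1.3695409342156923 dy 7.520759029232948; c [692.024  52.201] yaw-board 0.07291759833248575 L 181.56778343434405 w 77.29890486802523
t 23.1 [ 484.866 -246.86   196.15 ] [ 0.532  0.718 -0.797] w 53.221196791790376
top near dx 93.9466529831129 dy 6.802276689361722; top far dx -1.1506692223620256 dy 6.551260060280316; c [697.385  50.42 ] yaw-board 0.008801563479897995 L 148.07228544557722 w 46.42281176913434
scene near dx 0.262956976023178 dy 2.0193431610336514; scene far dx -94.88529936620876 dy 1.7707168693393887; c [598.703  60.537] yaw-board 0.02808969264079203 L 155.18206017885916 w 46.8033622081246
```

View pics/c8.png

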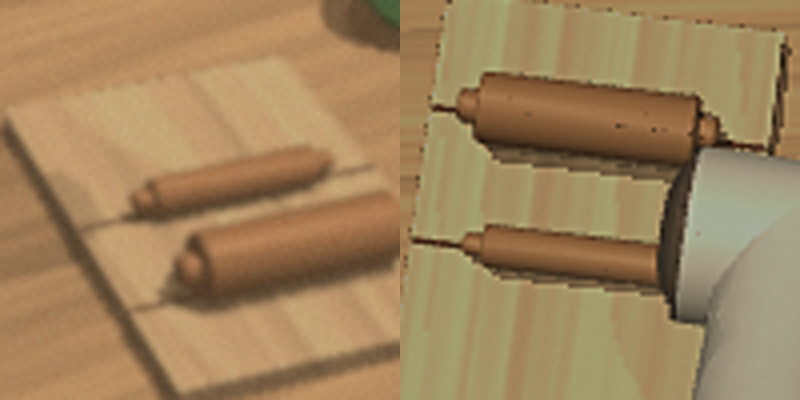

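Call:
move_arm([
  {"gripper":0.25,"xyz":[12,0,-2],"angular":[0,0,0]},
  {"gripper":0.25,"xyz":[18,0,-2],"angular":[0,0,0]},
  {"gripper":0.25,"xyz":[18,0,-2],"angular":[0,0,0]},
  {"gripper":0.25,"xyz":[18,0,-2],"angular":[0,0,0]},
  {"gripper":0.25,"xyz":[18,0,-2],"angular":[0,0,0]},
])

```text
clock: 23.72
position: [457.6, -425.2, 215.7]
ee_rot: [-0.652, 0.758, 0.001, -0.0]
contact_force: [-0.8, 1.2, 1.0]
gripper_width: 53.3
```

```bash
sed -i 's/<115)&/<arm_r)\&/; s/def track(name,c0,zc,floor,show=True)/def track(name,c0,zc,floor,arm_r=115)/' h.py; python3 - <<'E'
from h import *
track("thick",(697,46),45.,32);o=track("thin",(598,59),35.,25,92)
a=o["top"][0]; b=np.load("top0.npz")["p"]
for nm,(u0,u1,v0,v1) in dict(bowl=(105,160,210,265),cup=(110,165,120,170),dish=(375,420,128,170)).items():
    print(nm,"mean abs change",np.abs(a[v0:v1,u0:u1].astype(int)-b[v0:v1,u0:u1]).mean())
E
```

```text
t 23.825 [ 457.912 -424.536  216.181] [ 0.27   0.02  -0.057] w 53.3017906328903
top near dx 95.24401789962891 dy 4.949571953566147; top far dx 0.1466956941539927 dy 4.69855532448474; c [698.39   48.393] yaw-board -0.002123728564626781 L 176.21731995182225 w 48.17116584960324
scene near dx 93.86741873501873 dy 8.037804624818707; scene far dx -1.2808376072132146 dy 7.789178333124443; c [692.151  52.453] yaw-board 0.06832841432346341 L 180.97437425961147 w 77.37365494418452
t 23.925 [ 458.032 -424.55   216.442] [0.385 0.677 0.733] w 53.405668494608875
top near dx 0.9347726917415708 dy 0.14047147815444702; top far dx -94.16254951373335 dy -0.110545150926958; c [604.425  57.779] yaw-board 0.0080791957581762 L 154.16459215192566 w 29.809285769376544
scene near dx 0.7295691118954458 dy 2.0359653162261484; scene far dx -94.4186872303365 dy 1.7873390245318852; c [599.167  60.484] yaw-board 0.03219542128904471 L 155.13471674888677 w 47.01819597393592
bowl mean abs change 1.9433608815426997
cup mean abs change 2.202060606060606
dish mean abs change 51.37689594356261
```

```bash
python3 -c "
from h import *
p,d=arm.get_image('scene');b=np.load('scene0.npz')['p'];print('dish change (scene view)',np.abs(p[275:312,185:232].astype(int)-b[275:312,185:232]).mean())
print(arm.job_done())"
```

```text
dish change (scene view) 2.5723595936361896
the job is handed in; nothing more can be done
None
```

Both pins are set out on the board, and I handed the job in at about 24 s. I rolled the thick pin to the far line with the open fingers, in short slow pushes, and it never left the board. I then picked up the thin brown pin, laid it on the near line, and moved the arm clear.

The last checks, with the robot touching nothing:

| Pin | Distance from its line, top view | Distance from its line, scene view | Off centre along the line | Angle to the board (top view) |
|---|---|---|---|---|
| Thick | about +0.1 mm (a hand-read check suggests about 1 mm short) | -1.3 mm (short of the line) | about 5 mm to the left, which I left uncorrected | 0.002 rad |
| Thin | +0.9 mm (far side) | +0.7 mm (far side) | 0 to 2 mm | 0.008 rad |

- **Thick pin off centre:** nudging it sideways seemed riskier than leaving it. Its whole length is on the board.
- **Disagreements between the views:** for the thick pin, the scene view read 0.07 rad of yaw and about 8 mm off centre. It showed the same bias in the first pictures, so I trusted the top view. The two views also differed by about 5 mm in absolute x, so I measured each pin against its line within one view.
- **Crockery:** the bowl, cup and dish look unchanged. In the top view the dish region had changed, probably because the arm was in front of it. The scene view shows it where it was.

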